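# Find the loose hold-down bolt and hold its cap open

## Task

One of the three hold-down bolts on the measuring fixture is loose: tap them lightly from above until you find the one that sinks into its boss; push that one all the way down and leave it so. Then lift the orange hinged cap of that bolt by its tab, well past halfway to upright (about 60 degrees), and finish while still holding it open so that a colleague can reach the bolt with a wrench. Do not open the caps of the tight bolts, and do not knock the other things about.

Things in the scene. Friction and masses are not known exactly. Their poses are not given: they have to be found in the camera images.
- fixture: aluminium fixture plate, fixed, 195 x 380 x 20 mm, turned up to about 0.35 rad; origin on the table under the middle bolt; its x axis points away from the robot across the plate, y along the row of three bolts (120 mm apart), z up. Each bolt stands in a dark boss 60 mm square whose top is 50 mm above the table; behind the row lies a blue block with a sheet-metal part, 60 mm high, 65 to 150 mm behind the bolts
- bolt_a (a joint): how far the bolt at fixture y = -120 mm has sunk, m, 0 at the start. A tight bolt gives less than 1 mm under a light tap. The loose one goes down by up to 8 mm against about 3 N of friction and stays down; all three look alike and any of them may be the loose one
- bolt_a_top (a point): centre of the flat top of that bolt's steel head (head 23 mm across, 12 mm high); at the start 70 mm above the table, 14 mm above the top of its cap, through whose 32 mm square window it stands. Axes as the fixture's
- cap_a (a joint): opening angle, rad, of the orange hinged cap around bolt a: 0 shut and lying flat, 1.25 fully open. It swings up about a hinge behind the bolt and falls shut (weight and a weak spring, 1 N or so at the tab) when let go at any angle
- cap_a_tab (a point): grip point on the orange tab of cap a: a flat tongue 14 mm wide (along fixture y), 8 mm thick, level when shut, sticking out 50 mm from the cap's front edge towards the robot; this point is in its mid-thickness, 12 mm from its free end, 106 mm from the hinge line, 54 mm above the table with only the bare table below it. x axis points along the tongue to the hinge, y across it
- cap_a_hinge (a point): middle of the hinge line of cap a, 34 mm behind the bolt, 53 mm above the table; the line runs along its y axis; the opening tab rises and moves back over the bolt
- bolt_b (a joint): how far the bolt in the middle of the fixture, y = 0 has sunk, m, 0 at the start. A tight bolt gives less than 1 mm under a light tap. The loose one goes down by up to 8 mm against about 3 N of friction and stays down; all three look alike and any of them may be the loose one
- bolt_b_top (a point): centre of the flat top of that bolt's steel head (head 23 mm across, 12 mm high); at the start 70 mm above the table, 14 mm above the top of its cap, through whose 32 mm square window it stands. Axes as the fixture's
- cap_b (a joint): opening angle, rad, of the orange hinged cap around bolt b: 0 shut and lying flat, 1.25 fully open. It swings up about a hinge behind the bolt and falls shut (weight and a weak spring, 1 N or so at the tab) when let go at any angle
- cap_b_tab (a point): grip point on the orange tab of cap b: a flat tongue 14 mm wide (along fixture y), 8 mm thick, level when shut, sticking out 50 mm from the cap's front edge towards the robot; this point is in its mid-thickness, 12 mm from its free end, 106 mm from the hinge line, 54 mm above the table with only the bare table below it. x axis points along the tongue to the hinge, y across it
- cap_b_hinge (a point): middle of the hinge line of cap b, 34 mm behind the bolt, 53 mm above the table; the line runs along its y axis; the opening tab rises and moves back over the bolt
- bolt_c (a joint): how far the bolt at fixture y = +120 mm has sunk, m, 0 at the start. A tight bolt gives less than 1 mm under a light tap. The loose one goes down by up to 8 mm against about 3 N of friction and stays down; all three look alike and any of them may be the loose one
- bolt_c_top (a point): centre of the flat top of that bolt's steel head (head 23 mm across, 12 mm high); at the start 70 mm above the table, 14 mm above the top of its cap, through whose 32 mm square window it stands. Axes as the fixture's
- cap_c (a joint): opening angle, rad, of the orange hinged cap around bolt c: 0 shut and lying flat, 1.25 fully open. It swings up about a hinge behind the bolt and falls shut (weight and a weak spring, 1 N or so at the tab) when let go at any angle
- cap_c_tab (a point): grip point on the orange tab of cap c: a flat tongue 14 mm wide (along fixture y), 8 mm thick, level when shut, sticking out 50 mm from the cap's front edge towards the robot; this point is in its mid-thickness, 12 mm from its free end, 106 mm from the hinge line, 54 mm above the table with only the bare table below it. x axis points along the tongue to the hinge, y across it
- cap_c_hinge (a point): middle of the hinge line of cap c, 34 mm behind the bolt, 53 mm above the table; the line runs along its y axis; the opening tab rises and moves back over the bolt
- flange_nut: bystander, leave alone: brass flanged nut, 34 mm across, 18 mm high, standing on the rear of the fixture plate; origin at its underside
- spare_bolt: bystander, leave alone: spare steel bolt standing on its head, 40 mm high, on the rear of the fixture plate; origin at its underside
- vblock: bystander, leave alone: steel V-block 70 x 50 x 45 mm; origin at its underside
- ref_sphere: bystander, leave alone: white reference ball on a black stand, 115 mm high, foot 70 mm across; origin at its underside
- spanner: bystander, leave alone: steel spanner lying flat; origin at its underside
- gauge_case: bystander, leave alone: closed wooden case 90 x 150 x 35 mm; origin at its underside
- cleaner_jar: bystander, leave alone: jar with blue lid, 60 mm across, 90 mm high; origin at its underside

How it is judged:
By the outcome, as a careful person would: the job done as asked, in the order asked, and still so for the second after the job is handed in, while the arm keeps its last pose, push and grip.
It also fails if it takes over 42 s, if anything falls off the work surface, if the arm or the gripper's body presses on something with over 40 N, if the wrist force passes 120 N, or if a joint passes its speed limit or range.

## Robot

A 6-joint arm with a two-finger parallel gripper is mounted at the origin on the work surface. World frame = base frame: x ahead of the robot, y to its left, z up, the work surface at z = 0. Lengths are in m, angles in degrees, forces in N, time in s.
With the tool pointing down it reaches from about 0.4 to 0.825 m from the base axis. Payload 7 kg.
Tool frame: the origin (TCP) lies midway between the tips of the shut fingers; the grasp point (between the pads) lies 19 mm behind it; z points along the fingers, y is the line along which they close (so a half turn about z gives the same grasp; the last joint's range is limited). The gripper opens to 88 mm and grips with 3 to 60 N. Pads are 19 mm wide; open, the fingers measure 130 mm over their backs; the gripper's body (78 mm by 193 mm) begins 47 mm behind the grasp point.
Start: joints at [87.84, 20.546, 0.682, 0, -70.136, -16.507], TCP at [0.216, 0.639, 0.227] pointing down, gripper open.
Joint ranges: [-176.03, 176.03], [-82.01, 121.73], [-58.28, 71.71], [-173.87, 95.51], [-174.79, -0.11], [-173.66, 173.66]. Speed limits (degrees/s): [136.94, 136.94, 172.46, 180, 180, 180].

## Interface

Orientations are given as a 3x3 rotation matrix whose columns are the frame's x, y, z axes.
In Python, from rig import robot gives the robot as it stands. Calls block until the motion is done:
- robot.goto(position, orientation): joint-space move of the TCP to a pose.
- robot.servo_line(position, ori=None, speed=0.15): straight line of the TCP; ori=None keeps the orientation; speed is the mean speed in m/s.
- robot.movej(angles): joint-space move.
- robot.move_gripper(opening): opening from 0.0 (shut) to 1.0 (fully open); the grip force is fixed at half the most; returns when the fingers have stopped.
- robot.dwell(seconds).
- robot.ik(position, orientation): joint angles nearest the present ones, or None.
- robot.grab_frame(name): name is "scene" or "top" or "wrist"; returns (picture, depth): 480x640x3 uint8, red, green, blue; 480x640 float32, m along the optical axis (not along the pixel's ray), 0 where there is no reading.
- robot.camera_info(name): a dict with "vfov" (degrees; the focal length in pixels is half the picture's height over the tangent of half this angle, whatever the lens; pixels are square), "cx", "cy" (the principal point, pixels), "k1" (the pictures are not rectified: a ray, as slopes to the right and down, at radius r is drawn at 1 + k1 r^2 times it, then the intrinsics apply), "view" (4x4, takes a point from world to camera coordinates); the wrist camera has in their place "T_tool_cam" (4x4, takes a point from camera to tool coordinates, whose origin is the TCP and whose axes are the flange's). Camera axes: x right, y down, z forward; pixel columns grow to the right and rows downward; lengths in m; the calibration is good to about 2 mm. A picture is of the moment at which its call begins: read the wrist's pose just before it. camera_info takes no time and is no camera call.
A pose or a line that the arm cannot do raises robot.Unreachable and nothing moves.
- robot.job_done(): hands the job in; it is judged then, once.
Readings, each from a call of its own:
- robot.read_t(): time.
- robot.read_qpos(): joint angles.
- robot.read_qvel(): joint speeds.
- robot.read_effort(): joint torques, N m.
- robot.read_position(): TCP position.
- robot.read_tcp_rot(): TCP orientation.
- robot.read_force(): force on the tool from outside, world axes, zero at the start.
- robot.read_ft_torque(): the same for the moment, N m.
- robot.read_grip_width(): opening from 0.0 (shut) to 1.0 (fully open).
- robot.read_finger_force(): force on a finger pad.
Only numpy, scipy, OpenCV 4.12 (cv2) and the standard library are available. Lean on these libraries where they do the work, as an engineer would, in place of code of your own. Each camera call takes 0.05 s, during which the arm holds its last target. There are 200 camera calls.

## Working session

There is one attempt and no reset: what is moved stays moved. The work goes in short steps, each a Python script; the robot and the scene stay as the last script left them, time stands still between calls to the robot, and variables do not carry over. Pictures are saved under pics/ and viewed, at most 10 in all, crops included, and the job is handed in when it is done.

```bash
mkdir -p pics; cat > h.py <<'E'
from rig import robot
import numpy as np, cv2
def rays(name,uv,R=None,p=None):
    c=robot.camera_info(name); f=240/np.tan(np.radians(c["vfov"])/2)
    uv=np.atleast_2d(np.array(uv,float))
    K=np.array([[f,0,c["cx"]],[0,f,c["cy"]],[0,0,1]])
    d=(uv-[c["cx"],c["cy"]])/f
    s=d.copy()
    for _ in range(20): s=d/(1+c["k1"]*(s**2).sum(1,keepdims=True))
    d=np.c_[s,np.ones(len(s))]
    if "view" in c: T=np.linalg.inv(np.array(c["view"]))
    else:
        T=np.eye(4);T[:3,:3]=R;T[:3,3]=p;T=T@np.array(c["T_tool_cam"])
    return T[:3,3],d@T[:3,:3].T
def onplane(name,uv,z,R=None,p=None):
    o,d=rays(name,uv,R,p); return o+d*((z-o[2])/d[:,2])[:,None]
def save(n,im): cv2.imwrite(f"pics/{n}.png",im[:,:,::-1])
def orange(im):
    h=cv2.cvtColor(im,cv2.COLOR_RGB2HSV)
    return cv2.inRange(h,(5,150,90),(20,255,255))
E
python3 - <<'E'
from h import *
for n in("top","scene"):
    im,d=robot.grab_frame(n); save(n,im); np.savez(f"{n}.npz",im=im,d=d)
    c=robot.camera_info(n); print(n,c["vfov"],c["cx"],c["cy"],c["k1"],np.linalg.inv(np.array(c["view"]))[:3].round(3).tolist())
    m=orange(im)
    k,l,s,ce=cv2.connectedComponentsWithStats(m)
    for i in range(1,k):
        if s[i,4]>40: print(s[i],ce[i].round(1),onplane(n,ce[i],.055).round(4))
print(np.array(robot.camera_info("wrist")["T_tool_cam"]).round(3).tolist(),robot.read_tcp_rot())
E
```

```text
top 43.310261782079266 317.0064814122233 235.95990530733474 -0.15685556355917396 [[-0.074, -0.977, 0.2, 0.177], [-0.997, 0.073, -0.012, -0.039], [-0.003, -0.2, -0.98, 1.683]]
[ 55 169   5  32  80] [ 57.5 183.5] [[0.7206 0.679  0.055 ]]
[ 440  177   57   40 1610] [467.6 196.7] [[ 0.5908 -0.4906  0.055 ]]
scene 48.60652623524208 324.37638092021643 234.70805177792104 -0.14443940871850297 [[0.466, 0.681, -0.565, 1.428], [0.885, -0.358, 0.299, -0.54], [0.001, -0.639, -0.769, 1.327]]
[84  0  9  7 45] [88.5  2.4] [[-1.5524 -0.4139  0.055 ]]
[ 81 138  57  29 622] [108.5 151.6] [[-0.2321 -0.5654  0.055 ]]
[536 194  28  24 152] [549.3 207.1] [[0.7377 0.6784 0.055 ]]
[367 213  31  28 283] [380.7 227.8] [[0.5507 0.1252 0.055 ]]
[337 230  30  28 284] [350.4 244.5] [[0.5647 0.0072 0.055 ]]
[304 246  31  31 323] [317.4 261.9] [[ 0.5768 -0.1129  0.055 ]]
[ 170  301   60   52 1580] [199.6 325.1] [[ 0.6195 -0.5007  0.055 ]]
[[-0.0, -0.969, -0.249, 0.069], [1.0, -0.0, 0.001, 0.0], [-0.001, -0.249, 0.969, -0.159], [0.0, 0.0, 0.0, 1.0]] [[ 9.47362870e-01 -3.20161653e-01 -3.27871368e-04]
 [-3.20161787e-01 -9.47361796e-01 -1.43432159e-03]
 [ 1.48601964e-04  1.46379490e-03 -9.99998918e-01]]
```

View pics/top.png

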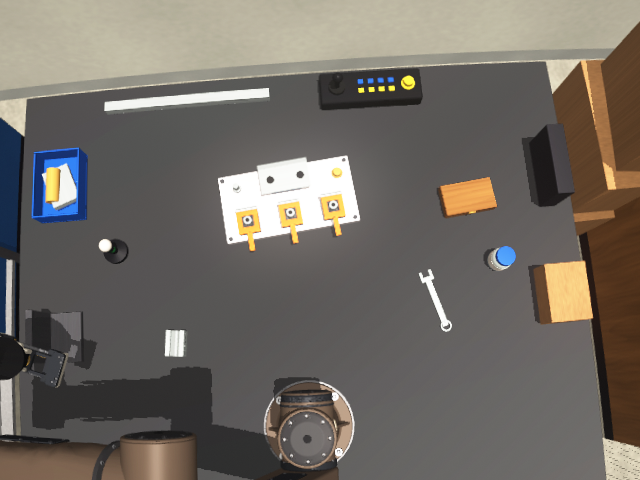

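View pics/scene.png

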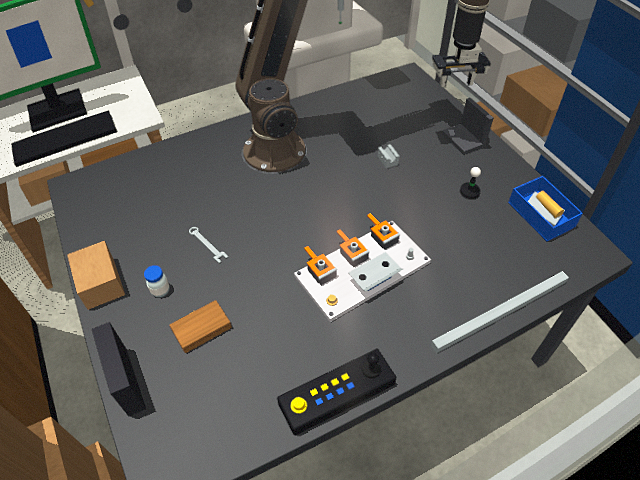

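The top view shows the plate with its orange caps; the bolts are near px (248,220), (290,213) and (333,206), left to right. The scene view gives cap centres near y = 0.125, 0.007 and -0.113, with yaw about 0.11 rad. c is on the left and a on the right. I'll take a closer wrist view next.

```bash
cat >> h.py <<'E'
def Rp(yaw,pitch):
    "tool z = forward(yaw) tilted pitch deg below horizontal; tool y = -fixture y ; x completes"
    c,s=np.cos(yaw),np.sin(yaw); q=np.radians(pitch)
    f=np.array([c,s,0]); z=f*np.cos(q)-np.array([0,0,1])*np.sin(q)
    y=-np.array([-s,c,0]); return np.c_[np.cross(y,z),y,z]
E
python3 - <<'E'
from h import *
R=Rp(.109,90); print(R.round(2).tolist())
p=np.array([.53,0.005,.27])
print(robot.ik(p,R))
robot.goto(p,R); 
p=np.array(robot.read_position());R=np.array(robot.read_tcp_rot())
im,d=robot.grab_frame("wrist"); save("w1",im); np.savez("w1.npz",im=im,d=d,p=p,R=R)
c=robot.camera_info("wrist");print(robot.read_t(),p,c["vfov"],c["k1"])
k,l,s,ce=cv2.connectedComponentsWithStats(orange(im))
for i in range(1,k):
    if s[i,4]>200: print(s[i],ce[i].round(1),onplane("wrist",ce[i],.056,R,p).round(4))
E
```

```text
[[0.99, 0.11, 0.0], [0.11, -0.99, 0.0], [0.0, -0.0, -1.0]]
[ 21.75563619   5.28121223 -13.57138207   0.         -71.1474057
  74.48960378]
2.6667 [0.53012201 0.00556595 0.26988828] 64.55670029545945 0.018854884235727645
[ 162  127   68  118 3891] [197.3 171.7] [[0.5566 0.1256 0.056 ]]
[ 290  127   63  118 3693] [320.8 171.7] [[0.5698 0.0071 0.056 ]]
[ 412  128   69  118 3866] [444.4 172.8] [[ 0.5817 -0.1118  0.056 ]]
[393 371  66   9 281] [424.3 375.3] [[ 0.3601 -0.1318  0.056 ]]
```

View pics/w1.png

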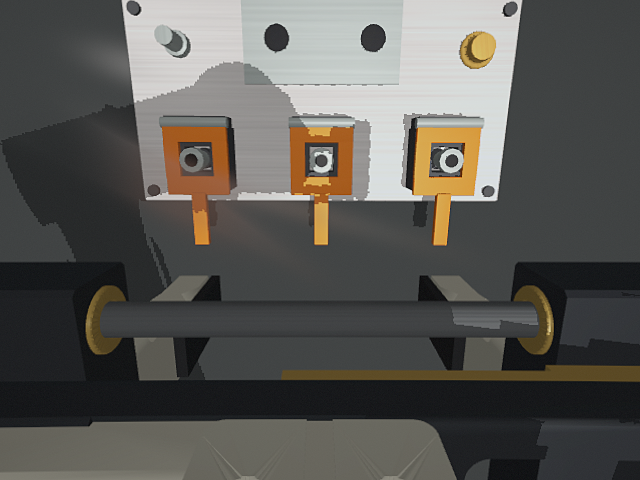

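The wrist view shows bolt heads at about (191,160), (321,160) and (452,160), and tab ends at about (202,244), (321,244) and (440,244). The row is level in the image, so the yaw is good.

```bash
python3 - <<'E'
from h import *
w=np.load("w1.npz");im,R,p=w["im"],w["R"],w["p"]
m=orange(im)
B=[];T=[]
for u in (452,321,191):
    # bright-gray head: take low saturation blob about guess
    sub=im[140:182,u-20:u+21]; h=cv2.cvtColor(sub,cv2.COLOR_RGB2HSV)
    g=((h[...,1]<60)&(h[...,2]>85)).astype(np.uint8)
    k,l,s,ce=cv2.connectedComponentsWithStats(g); i=1+s[1:,4].argmax()
    print(s[i],ce[i]+[u-20,140])
B=onplane("wrist",[(452,160),(321,160),(191,160)],.070,R,p)
for lo,hi in((412,481),(290,353),(162,232)):
    mm=np.zeros_like(m);mm[215:250,lo:hi]=m[215:250,lo:hi]
    ys,xs=np.nonzero(mm); T.append((xs[ys>220].mean(),ys.max()+.5)); print("tab w",xs.max()-xs.min()+1)
T=onplane("wrist",T,.058,R,p)
print(B.round(4),"\n",T.round(4)); 
for X in(B,T):
    v=X[2]-X[0]; print(np.linalg.norm(v[:2]),np.arctan2(-v[0],v[1]))
print(np.linalg.norm((B-T)[:,:2],axis=1),"expect .084")
E
```

```text
[  0   3  32  33 570] [448.85789474 158.98421053]
[  7   7  26  29 523] [320.78393881 160.27342256]
[  8   6  31  30 475] [192.55789474 160.53894737]
tab w 18
tab w 14
tab w 18
[[ 0.5945 -0.1118  0.07  ]
 [ 0.5815  0.0083  0.07  ]
 [ 0.5682  0.1274  0.07  ]] 
 [[ 0.5098 -0.1204  0.058 ]
 [ 0.4977 -0.0006  0.058 ]
 [ 0.4846  0.1187  0.058 ]]
0.24063716727738438 0.10931364044209414
0.24045155722516576 0.10479602730767335
[0.08510536 0.08420451 0.08401771] expect .084
```

```bash
cat > geo.py <<'E'
import numpy as np
yaw=.107
B=np.array([[.5945,-.1118,.07],[.5815,.0083,.07],[.5682,.1274,.07]])
E
python3 - <<'E'
from h import *; from geo import *
R=Rp(yaw,90)
robot.move_gripper(0)
for i in (0,1,2):
    b=B[i].copy()
    robot.goto([b[0],b[1],.095],R); robot.servo_line([b[0],b[1],.074],speed=.06)
    f0=np.array(robot.read_force())[2]; log=[]; z=.074
    while z>.0585:
        z-=.001; robot.servo_line([b[0],b[1],z],speed=.03)
        f=robot.read_force()[2]-f0; pz=robot.read_position()[2]; log.append((round(pz*1e3,1),round(f,1)))
        if f>8: break
    print("abc"[i],log,robot.read_t(),f0)
    if pz<.066: 
        print("loose"); break
    robot.servo_line([b[0],b[1],.095],speed=.15)
E
```

```text
a [(np.float64(73.1), np.float64(0.3)), (np.float64(72.0), np.float64(-0.3)), (np.float64(70.9), np.float64(-0.1)), (np.float64(70.0), np.float64(0.4)), (np.float64(69.1), np.float64(1.8)), (np.float64(68.0), np.float64(1.4)), (np.float64(66.9), np.float64(1.6)), (np.float64(65.9), np.float64(1.9)), (np.float64(64.9), np.float64(0.8)), (np.float64(63.9), np.float64(1.1)), (np.float64(62.9), np.float64(2.2)), (np.float64(62.3), np.float64(6.3)), (np.float64(62.2), np.float64(12.0))] 8.725 0.00128258255885505
loose
```

Bolt a is the loose one: it sank about 8 mm and then met a hard stop at 12 N. Next I check IK for the grip and the opening arc.

```bash
cat >> geo.py <<'E'
F=np.array([np.cos(yaw),np.sin(yaw),0]); Z=np.array([0,0,1.])
H=B[0]*[1,1,0]+.034*F+.053*Z
def grip(th,r=.106):   # grasp point on the tab at opening th
    return H+r*(-F*np.cos(th)+Z*np.sin(th))+.001*Z
E
python3 - <<'E'
from h import *; from geo import *
lo=np.array([-176,-82,-58.3,-173.9,-174.8,-173.7])
for p0 in (15,25,35,45):
    print(p0)
    for th,back in((0,.09),(0,0),(.4,0),(.8,0),(1.13,0)):
        R=Rp(yaw,p0+np.degrees(th)); q=robot.ik(grip(th)+(.019-back)*R[:,2],R)
        print(th,back,None if q is None else np.round(q,0))
print(grip(0),H)
E
```

```text
15
0 0.09 [ -74.   50.  -52. -103.  -77.  -79.]
0 0 [ -61.   51.  -48. -115.  -79.  -82.]
0.4 0 [ -34.   12.  -36.  -94.  -30. -148.]
0.8 0 [  9.   5. -48.   9.  -8.  79.]
1.13 0 [  8.  13. -25.   1. -42.  88.]
25
0 0.09 [ -65.   26.  -50. -102.  -61. -106.]
0 0 [ -56.   35.  -47. -114.  -62.  -98.]
0.4 0 [ -8.   7. -35. -57. -11. 157.]
0.8 0 [  8.   8. -37.   2. -26.  86.]
1.13 0 [  8.  17. -17.   0. -55.  88.]
35
0 0.09 [ -47.    8.  -43.  -92.  -41. -139.]
0 0 [ -45.   22.  -41. -107.  -42. -121.]
0.4 0 None
0.8 0 [  8.  12. -29.   1. -40.  88.]
1.13 0 [  8.  23. -10.  -0. -67.  89.]
45
0 0.09 [-18.  -0. -40. -65. -19. 171.]
0 0 [ -27.   14.  -35.  -87.  -23. -159.]
0.4 0 [  9.   8. -45.   4. -14.  84.]
0.8 0 [  8.  17. -21.  -0. -53.  88.]
1.13 0 [  8.  29.  -2.  -0. -79.  89.]
[ 0.52291177 -0.11948931  0.054     ] [ 0.62830555 -0.10816894  0.053     ]
```

```bash
python3 - <<'E'
from h import *; from geo import *
for p0 in (50,55,60,65):
    print(p0)
    for th,back in((0,.09),(0,.04),(0,0),(.3,0),(.6,0),(.9,0),(1.15,0)):
        R=Rp(yaw,p0+np.degrees(th)); q=robot.ik(grip(th)+(.019-back)*R[:,2],R)
        print(th,back,None if q is None else np.round(q,0))
E
```

```text
50
0 0.09 None
0 0.04 [ -8.   6. -38. -55. -11. 155.]
0 0 [-13.  12. -34. -67. -13. 172.]
0.3 0 [  9.   9. -47.   5. -11.  82.]
0.6 0 [  8.  14. -29.   0. -42.  88.]
0.9 0 [  8.  23. -12.  -0. -67.  89.]
1.15 0 [  7.  32.   2.  -1. -86.  89.]
55
0 0.09 None
0 0.04 None
0 0 [  1.  12. -40. -40.  -5. 134.]
0.3 0 [  9.  10. -42.   2. -20.  86.]
0.6 0 [  8.  16. -25.   0. -48.  88.]
0.9 0 [  8.  26.  -8.  -0. -73.  89.]
1.15 0 [  7.  35.   6.  -1. -91.  89.]
60
0 0.09 None
0 0.04 None
0 0 None
0.3 0 [  8.  12. -38.   1. -27.  87.]
0.6 0 [  8.  19. -21.  -0. -55.  88.]
0.9 0 [  8.  29.  -5.  -1. -78.  89.]
1.15 0 [  7.  38.   9.  -1. -97.  89.]
65
0 0.09 [  9.  -1. -50.   5. -16.  83.]
0 0.04 [  9.   6. -53.  10.  -6.  78.]
0 0 None
0.3 0 [  8.  14. -34.   1. -34.  87.]
0.6 0 [  8.  21. -18.  -0. -61.  88.]
0.9 0 [  8.  32.  -1.  -1. -84.  89.]
1.15 0 [   7.   41.   12.   -1. -102.   89.]
```

```bash
python3 - <<'E'
from h import *; from geo import *
for p0 in (70,75,80):
  for k in (1,.6):
    print(p0,k)
    for th,back in((0,.06),(0,0),(.15,0),(.3,0),(.6,0),(.9,0),(1.13,0)):
        R=Rp(yaw,p0+k*np.degrees(th)); q=robot.ik(grip(th)+(.019-back)*R[:,2],R)
        print(th,back,None if q is None else np.round(q,0))
E
```

```text
70 1
0 0.06 [  9.   5. -45.   3. -20.  85.]
0 0 [  9.  13. -48.   5. -10.  83.]
0.15 0 [  8.  14. -38.   1. -27.  87.]
0.3 0 [  8.  16. -30.   0. -41.  88.]
0.6 0 [  8.  24. -14.  -0. -66.  89.]
0.9 0 [  7.  35.   2.  -1. -89.  89.]
1.13 0 [   7.   44.   14.   -1. -105.   89.]
70 0.6
0 0.06 [  9.   5. -45.   3. -20.  85.]
0 0 [  9.  13. -48.   5. -10.  83.]
0.15 0 [  9.  12. -41.   2. -22.  86.]
0.3 0 [  8.  13. -35.   1. -32.  87.]
0.6 0 [  8.  17. -24.  -0. -50.  88.]
0.9 0 [  8.  22. -12.  -0. -66.  89.]
1.13 0 [  8.  28.  -3.  -0. -78.  89.]
75 1
0 0.06 [  9.   7. -40.   1. -28.  86.]
0 0 [  9.  14. -42.   2. -19.  86.]
0.15 0 [  8.  15. -34.   0. -34.  88.]
0.3 0 [  8.  18. -26.  -0. -48.  88.]
0.6 0 [  8.  27. -10.  -1. -72.  89.]
0.9 0 [  7.  38.   5.  -1. -94.  89.]
1.13 0 [   7.   46.   17.   -1. -110.   89.]
75 0.6
0 0.06 [  9.   7. -40.   1. -28.  86.]
0 0 [  9.  14. -42.   2. -19.  86.]
0.15 0 [  8.  14. -37.   1. -29.  87.]
0.3 0 [  8.  15. -32.   0. -39.  88.]
0.6 0 [  8.  19. -20.  -0. -56.  88.]
0.9 0 [  8.  25.  -9.  -0. -72.  89.]
1.13 0 [  8.  31.   1.  -1. -83.  89.]
80 1
0 0.06 [  8.   9. -36.   1. -35.  87.]
0 0 [  8.  15. -38.   1. -26.  87.]
0.15 0 [  8.  18. -30.   0. -41.  88.]
0.3 0 [  8.  21. -22.  -0. -54.  88.]
0.6 0 [  8.  30.  -7.  -1. -78.  89.]
0.9 0 [  7.  41.   8.  -1. -99.  89.]
1.13 0 [   7.   49.   20.   -1. -115.   89.]
80 0.6
0 0.06 [  8.   9. -36.   1. -35.  87.]
0 0 [  8.  15. -38.   1. -26.  87.]
0.15 0 [  8.  16. -33.   0. -36.  88.]
0.3 0 [  8.  17. -28.  -0. -45.  88.]
0.6 0 [  8.  22. -17.  -0. -62.  89.]
0.9 0 [  8.  28.  -5.  -1. -78.  89.]
1.13 0 [  7.  34.   4.  -1. -89.  89.]
```

```bash
python3 - <<'E'
from h import *; from geo import *
p=robot.read_position(); robot.servo_line([p[0],p[1],.12],speed=.15)
robot.move_gripper(.45)
R=Rp(yaw,75); G=grip(0)+.019*R[:,2]
robot.goto(G-.07*R[:,2],R); robot.servo_line(G,speed=.08); print(robot.read_position()-G,robot.read_force())
robot.move_gripper(0)
print(robot.read_grip_width()*88,robot.read_finger_force(),robot.read_force(),robot.read_t())
P=robot.read_position(); RR=robot.read_tcp_rot()
im,d=robot.grab_frame("wrist"); save("w2",im)
E
```

```text
[2.48301308e-04 3.67472605e-06 2.82844122e-04] [-0.20537289 -0.19734639 -0.14520418]
13.695479523193546 29.996942281723022 [-3.72195725 14.67733043  0.88975909] 12.1833
```

View pics/w2.png

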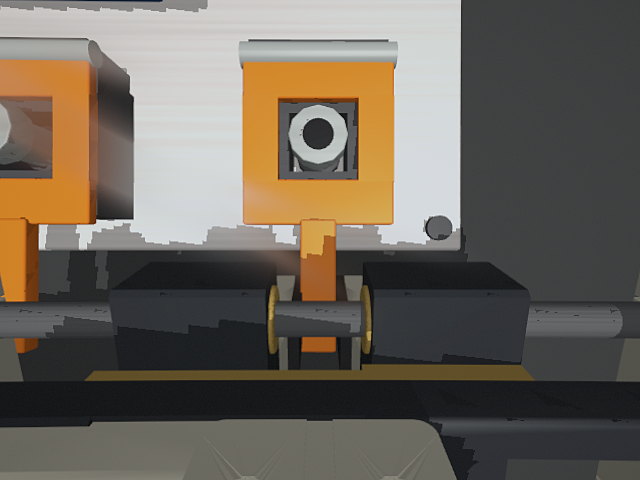

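The picture shows the tab of cap a (about (318,300)) between the pads, and the grip width is 13.7 mm, so the grip is good. There is a sideways preload of 15 N. I'll relieve that, then swing along the arc.

```bash
python3 - <<'E'
from h import *; from geo import *
Y=np.array([-F[1],F[0],0]); R=Rp(yaw,75); G=grip(0)+.019*R[:,2]; s=0
for _ in range(4):
    fy=np.array(robot.read_force())@Y
    if abs(fy)<4: break
    s+=.0005*np.sign(fy); robot.servo_line(G+s*Y,speed=.02)
print("s",s,np.round(robot.read_force(),1))
for th in np.arange(.08,1.13,.08):
    R=Rp(yaw,75+np.degrees(th)); robot.servo_line(grip(th)+.019*R[:,2]+s*Y,R,speed=.05)
    f=np.array(robot.read_force()); print(round(th,2),f.round(1),round(robot.read_grip_width()*88,1),round(robot.read_t(),1))
    if np.linalg.norm(f)>35: print("stop"); break
im,d=robot.grab_frame("wrist"); save("w3",im)
im,d=robot.grab_frame("scene"); save("s3",cv2.resize(im[170:310,240:460],None,fx=3,fy=3))
E
```

```text
s 0.002 [0.2 0.7 0.7]
0.08 [ 0.7  0.3 -0.4] 13.6 13.6
0.16 [ 1.8 -0.7 -0.5] 13.4 13.9
0.24 [ 2.5 -0.9 -1.9] 13.8 14.2
0.32 [ 3.1 -2.  -2.8] 13.3 14.5
0.4 [ 5.2 -2.2 -2.8] 13.4 14.8
0.48 [ 5.6 -1.8 -4.9] 13.7 15.1
0.56 [ 5.6 -2.1 -5.7] 13.7 15.4
0.64 [ 6.1 -0.8 -6.7] 13.7 15.8
0.72 [ 5.3 -1.2 -5.8] 13.7 16.1
0.8 [ 7.  -2.3 -6.8] 13.7 16.4
0.88 [ 5.5 -1.9 -7.9] 13.9 16.7
0.96 [ 5.5 -2.6 -7.6] 13.3 17.0
1.04 [ 5.5 -2.5 -9.8] 13.8 17.4
1.12 [  5.   -3.1 -10.1] 13.7 17.7
```

View pics/w3.png

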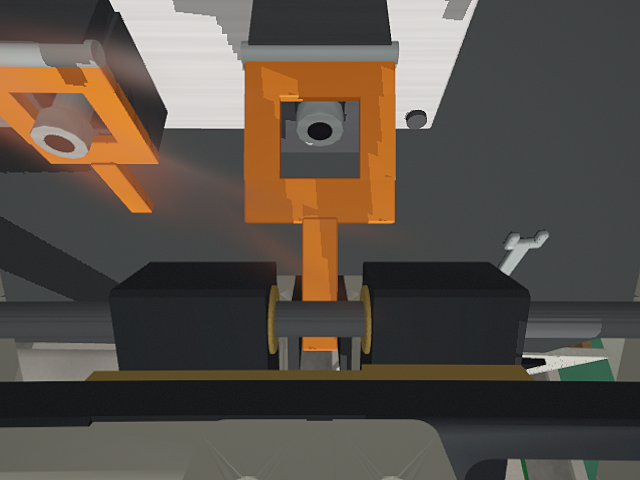

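View pics/s3.png

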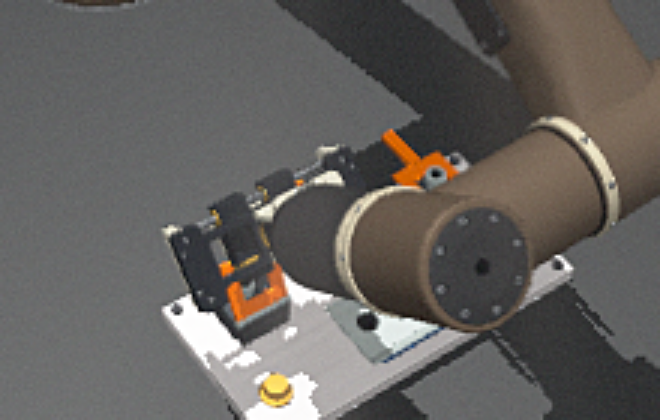

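The wrist view shows cap a (orange frame around (320,140)) swung up with the gripper, its tab still between the pads at (320,300). Bolt a is visible through the window, and the neighbouring cap is still shut. The scene crop shows nothing else disturbed.

```bash
python3 - <<'E'
from rig import robot
robot.dwell(.3); print(robot.read_force(),robot.read_grip_width()*88,robot.read_t()); print(robot.job_done())
E
```

```text
[  5.7378087   -3.63797905 -13.45784161] 13.858691479367566 18.0667
the job is handed in; nothing more can be done
None
```

Job handed in at 18 s: bolt a was the loose one and is pushed down about 8 mm to its stop, and the gripper is holding its cap open at about 64°; bolts b and c were never tapped, since a was the first one tried.

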